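# Clamp up a dowelled box

## Robot

A 6-joint arm with a two-finger parallel gripper is mounted at the origin on a cart in front of the work surface, level with it; the furniture and walls round the work are solid. World frame = base frame: x ahead of the robot, y to its left, z up, the work surface at z = 0. Lengths are in m, angles in degrees, forces in N, time in s.
With the tool pointing down it reaches from about 0.4 to 0.925 m from the base axis. Payload 12.5 kg.
Tool frame: the origin (TCP) lies between the finger pads; the fingertips stand 17 mm ahead of it and the grasp point (between the pads) lies 2 mm behind it; z points along the fingers, y is the line along which they close (so a half turn about z gives the same grasp; the last joint's range is limited). The gripper opens to 95 mm and grips with 3 to 60 N. Pads are 20 mm wide; open, the fingers measure 119 mm over their backs; the gripper's body (75 mm by 180 mm) begins 59 mm behind the grasp point.
Start: joints at [60.413, 28.126, 89.318, -0, 62.55, -6.05], TCP at [0.25, 0.573, 0.232] pointing down, gripper open.
Joint ranges: [-177.58, 177.58], [-47.91, 125.51], [2.72, 160], [-65.01, 245.01], [3.68, 167.84], [-153.87, 153.87]. Speed limits (degrees/s): [127.2, 127.2, 159.86, 180, 180, 180].

## Interface

Orientations are given as a 3x3 rotation matrix whose columns are the frame's x, y, z axes.
In Python, from rig import observe, get_image, job_done gives the robot as it stands.
- The arm moves only by the shell command python3 -m jog 'ROWS' [FORCE]. ROWS is text: rows parted by semicolons, each of 7 numbers parted by spaces: the shift along the world's x, y, z in m, then the turn, a rotation vector about the world's x, y, z in rad, then the opening, from -1 (shut) to 1 (fully open), so that 0 is half open. A call has 1 to 5 rows; each row is the pose to reach, as a shift and turn from the pose commanded when the call began; what a row does not reach only later rows make up. A row lasts 1/8 s, in which the tool goes at most 62.5 mm and 10.7 degrees, less where a joint would pass 70% of its speed; a pose out of reach is approached as far as the arm can. A call with a gripper value outside its range is refused whole. The fingers move at their own pace and stop on an object; FORCE is the grip in N (left out, the last holds). Time passes only in rows, so rows that repeat a pose let the fingers close. It gives the time, the measured TCP pose, the force, the opening and the grip force at its end, in the units of the state.
- observe(): the state, without advancing time (a new reading comes with each control period).
- get_image(name): name is "scene" or "top" or "wrist"; returns a dict with "color" (400x640x3 uint8, blue, green, red), "K" (3x3 intrinsics, pixels), "world_to_cam" (4x4, takes a point from world to camera coordinates); the wrist camera has in their place "T_tool_cam" (4x4, takes a point from camera to tool coordinates, whose origin is the TCP and whose axes are the flange's). Camera axes: x right, y up, looking along -z (the intrinsics and any distortion apply to the point x, -y, -z); pixel columns grow to the right and rows downward; lengths in m; the calibration is good to about 2 mm. A picture is of the moment at which its call begins: read the wrist's pose just before it. There is no depth.
- job_done(): hands the job in; it is judged then, once.
The state is a dict: "time_s": time; "q": joint angles; "dq": joint speeds; "effort": joint torques, N m; "ee_pos": TCP position; "tcp_rot": TCP orientation; "force": force on the tool from outside, world axes, zero at the start; "wrist_torque": the same for the moment, N m; "opening": finger opening in m; "grip_force": force on a finger pad.
Only numpy, scipy, OpenCV 4.12 (cv2) and the standard library are available. Lean on these libraries where they do the work, as an engineer would, in place of code of your own. Each camera call takes 0.05 s, during which the arm holds its last target. There are 200 camera calls.

## Task

Clamp up the little wooden box: take the sash clamp off its sloping rack, gripping the bar at its balance point near the heavy head so that it carries level, and lay it without dropping it over the box, bar resting across the top above the divider, head outside the back side and sliding jaw outside the loose side. Once it lies there by itself, slide the jaw along until it has pushed the loose side fully home and the clamp sits snugly against both sides. Only the clamp may move the loose side: keep the gripper itself off the box, and leave the sanding block and the offcut where they lie.

Things in the scene. Friction and masses are not known exactly. Their poses are not given: they have to be found in the camera images.
- box: Pine box, 100 (x, closed) x 160 (y) x 85 mm, two open compartments, 12 mm divider along x at y = 0; on a fixed 3 mm black mat, does not shift. Origin: on the worktop under the closed box's middle, z up, x from the loose side (-x, towards the robot) to the back side (14 mm thick, outer face at x = +50 mm). Walls' tops 88 mm over the worktop, ends at y = +-80 mm.
- box_top (a point): Middle of the box's mouth, 88 mm over the worktop, at x = y = 0 of the box. The clamp's bar shall lie across here along x, above the divider, which is cut down by 32 mm between x = -24 and +36 mm, so fingers round the bar have room there.
- loose_side (a joint): How far the loose front side (14 x 160 x 84 mm board on six dowels) stands off from home, in m: 0 = home, at most 0.018, starts 0.010 to 0.016. It moves along the box's x; its outer face is at box x = -(50 mm + this value). About 5 N of friction; stays where it is left.
- rack: Plywood rack, fixed, 190 (x) x 224 (y) x 183 mm: two 12 mm rails along its y, uprights 192 mm apart. Origin on the worktop under it, x from the low front rail (centre x -51, z 111 mm) to the high back rail (x +50, z 165 mm). The clamp hangs over both rails, head hooked behind the back rail, bar sloping 28 degrees down to the front; eased up the slope by 4 mm, it lifts off square to the bar.
- clamp: Sash clamp, 0.8 kg, 270 mm overall: flat steel bar 10 (y) x 22 mm (z); heavy dark cast head with screw at one end, lighter sliding jaw near the other. Origin: on the bar's centre line at the head's inner face; x along the bar to the jaw end (bar ends at 205 mm), z away from the jaws. Head: x -34 to 0, 26 mm wide, from z +17 to -70 mm; screw and tommy bar reach to x = -64 mm.
- balance (a point): The clamp's balance point on the bar, 36 mm from the head's inner face (the middle of the bar's clear length is near 75 mm); true to 3 mm as the clamp hangs at the start. Its axes are those of the clamp.
- head_pad (a point): A point on the flat inner face of the head (26 mm wide, z +14 to -70 mm), which bears on the back side of the box; at (0, 0, -52) mm in the clamp's frame, facing +x. The screw does not turn.
- tail_pad (a point): Centre of the round 24 mm face of the sliding jaw's pad, which bears on the loose side; in the clamp's frame at (140 mm - value of joint tail_jaw, 0, -52 mm), facing -x.
- jaw_grip (a point): Middle of the sliding jaw's collar on the bar's centre line, in the clamp's frame at (167.5 mm - value of tail_jaw, 0, 0). The collar is 35 mm long (x), 26 mm wide (y), from 17 mm above to 17 mm below this point; an 18 mm wide jaw hangs from it to 77 mm below. It can be gripped across its 26 mm from above and slid along the bar.
- tail_jaw (a joint): How far the sliding jaw has been slid from the open end towards the head, in m, 0 to 0.060; starts at 0 to 0.006. It drags with about 2 N on the bar and stays where it is left.
- sanding_block: Green sanding block, 100 x 64 x 30 mm, bystander.
- offcut: Pine offcut, 150 x 66 x 22 mm, bystander.
- side_face (a point): Middle of the loose side's outer face, 47 mm over the worktop; axes as the box's. The sliding jaw's pad pushes here, in +x.

How it is judged:
By the outcome, as a careful person would: the job done as asked, in the order asked, and still so for the second after the job is handed in, with the robot touching nothing.
It also fails if it takes over 54 s, if anything falls off the work surface, if the arm or the gripper's body presses on something with over 40 N, if the wrist force passes 120 N, or if a joint passes its speed limit or range.

## Working session

There is one attempt and no reset: what is moved stays moved. The work goes in short steps, Python scripts to look and compute and a shell command to move; the robot and the scene stay as the last step left them, time stands still between calls to the robot, and variables do not carry over. Pictures are saved under pics/ and viewed, at most 10 in all, crops included, and the job is handed in when it is done.

```bash
ls; mkdir -p pics
python3 - <<'E'
from rig import observe,get_image
import cv2,numpy as np
s=observe();print(s['time_s'],s['ee_pos'],np.round(s['tcp_rot'],3),s['force'],s['opening'])
for n in('scene','top'):
    d=get_image(n);cv2.imwrite(f'pics/{n}0.png',d['color']);np.savez(f'pics/{n}0.npz',K=d['K'],T=d['world_to_cam']);print(n,d['K'].tolist(),np.round(d['world_to_cam'],3).tolist(),[k for k in d])
E
```

```text
pics
0.0 [0.24946119 0.57280899 0.23106801] [[-0.917  0.399 -0.001]
 [ 0.399  0.917 -0.001]
 [ 0.    -0.001 -1.   ]] [-0.49770492  0.50975849 -0.41511017] 0.0951373754578861
scene [[507.33107158619123, 0.0, 324.3733377578824], [0.0, 507.33107158619123, 194.79564031865985], [0.0, 0.0, 1.0]] [[0.58, -0.815, -0.001, -0.332], [0.643, 0.457, 0.615, -0.416], [-0.501, -0.357, 0.789, -1.107], [0.0, 0.0, 0.0, 1.0]] ['color', 'K', 'world_to_cam']
top [[380.67299740548214, 0.0, 313.6178027820715], [0.0, 380.67299740548214, 206.79631140142658], [0.0, 0.0, 1.0]] [[-0.004, -1.0, -0.004, -0.007], [0.986, -0.005, 0.165, -0.559], [-0.165, -0.003, 0.986, -0.903], [0.0, 0.0, 0.0, 1.0]] ['color', 'K', 'world_to_cam']
```

View pics/scene0.png

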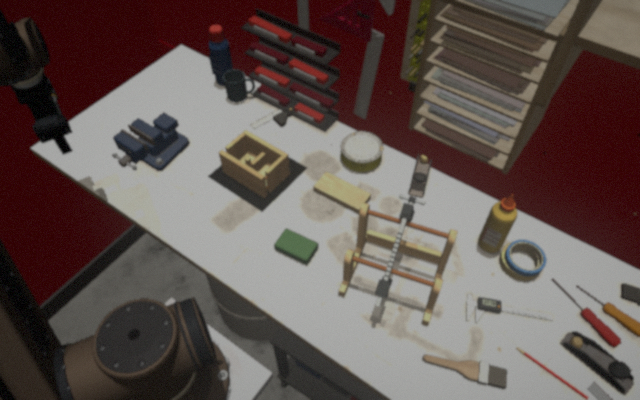

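View pics/top0.png

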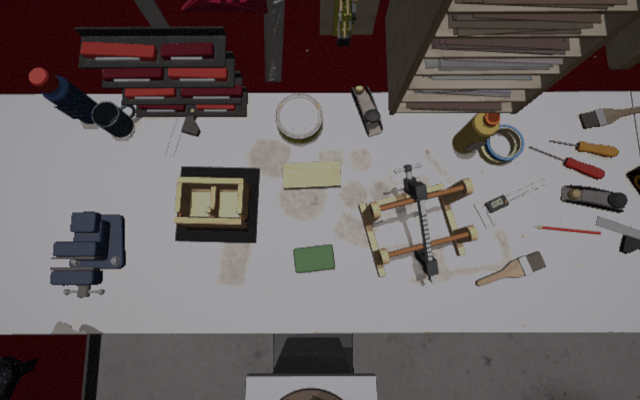

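The scene view shows the box around (255,165) and the rack with clamp around (405,240). In the top view the box is at (211,204) and the rack at (422,220), with the clamp head at the far end. Next I'll enlarge both.

Run:
```python
import cv2,numpy as np
t=cv2.imread('pics/top0.png');s=cv2.imread('pics/scene0.png')
def crop(i,x,y,w,h,f):
    c=cv2.resize(i[y:y+h,x:x+w],None,fx=f,fy=f,interpolation=cv2.INTER_CUBIC)
    for k in range(0,w,10): cv2.line(c,(k*f,0),(k*f,12 if (x+k)%50==0 else 5),(0,255,255),1)
    for k in range(0,h,10): cv2.line(c,(0,k*f),(12 if (y+k)%50==0 else 5,k*f),(0,255,255),1)
    return c
cv2.imwrite('pics/rack.png',np.hstack([crop(t,350,150,130,140,3),crop(s,330,150,130,140,3)][:2]) if 0 else np.hstack([crop(t,350,150,130,150,3),crop(s,330,150,130,180,3)[:450]]))
cv2.imwrite('pics/box.png',np.hstack([crop(t,170,160,100,90,4),crop(s,205,120,100,90,4)]))
```

```text
(no output)
```

View pics/rack.png

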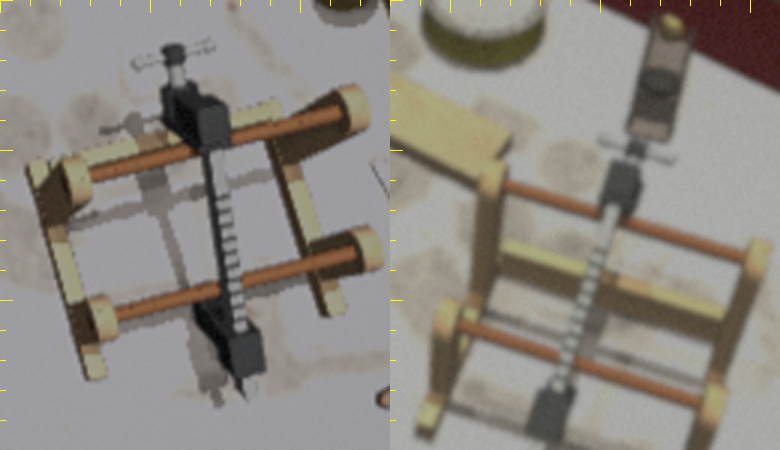

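View pics/box.png

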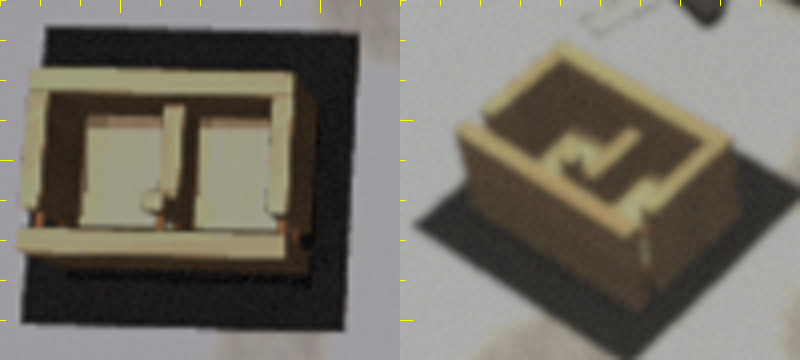

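The rack crop shows the back rail from about (90,176) to (343,113), the front rail from (116,314) to (357,253), and the bar running between (215,152) and (240,330). The box crop shows the back wall's outer edge from (33,68) to (294,72), and the loose side's outer edge from (17,253) to (285,258). Next step is fitting the poses.

```bash
cat > h.py <<'E'
import numpy as np,cv2
from scipy.optimize import least_squares
from scipy.spatial.transform import Rotation as R
C={n:np.load(f'pics/{n}0.npz') for n in('top','scene')}
def proj(n,P):
    P=np.atleast_2d(P);c=P@C[n]['T'][:3,:3].T+C[n]['T'][:3,3]
    return np.c_[C[n]['K'][0,0]*c[:,0]/-c[:,2]+C[n]['K'][0,2],C[n]['K'][1,1]*-c[:,1]/-c[:,2]+C[n]['K'][1,2]]
def T2(p,L): # p x,y,yaw
    L=np.atleast_2d(L);c,s=np.cos(p[2]),np.sin(p[2])
    return np.c_[p[0]+c*L[:,0]-s*L[:,1],p[1]+s*L[:,0]+c*L[:,1],L[:,2]]
E
python3 - <<'E'
from h import *
rt=np.array([[90,176],[343,113],[116,314],[357,253]])/3+[350,150]
rs=np.array([[115,185],[355,253],[70,325],[315,402]])/3+[330,150]
def rack(p):
    h=p[3];return T2(p,[[.05,h,.165],[.05,-h,.165],[-.051,h,.111],[-.051,-h,.111]])
f=lambda p:np.r_[(proj('top',rack(p))-rt).ravel(),(proj('scene',rack(p))-rs).ravel()]
r=least_squares(f,[.55,-.3,0,.09]);print('rack',r.x,np.degrees(r.x[2]));print(np.round(r.fun,1))
p=r.x
# clamp lateral: bar centre-line top face; unknown y offset, yaw rel
a=np.arctan2(54,101)
bt=np.array([[220,160],[229,225],[237,290],[241,325]])/3+[350,150]
bs=np.array([[607-390,225],[593-390,275],[578-390,325],[562-390,375]])/3+[330,150]
u=np.array([np.cos(a),0,np.sin(a)]);n=np.array([-np.sin(a),0,np.cos(a)])
def clampP(q,xs,z):
    o=np.array([.05,0,.165])+.006*u+.017*n
    L=np.array([o-x*u+z*n for x in xs]);L[:,1]+=q[0]+q[1]*(np.array(xs)-.06)
    return T2(p,L)
def g(q):
    out=[]
    for nm,b in(('top',bt),('scene',bs)):
        l=proj(nm,clampP(q,[.0,.15],.011));d=l[1]-l[0];d/=np.hypot(*d);e=b-l[0];out+=list(e[:,0]*d[1]-e[:,1]*d[0])
    return np.array(out)
q=least_squares(g,[0,0]);print('clamp',q.x,np.round(q.fun,1))
bal=clampP(q.x,[.036],0)[0];d=clampP(q.x,[0,.1],0);d=d[1]-d[0];print('balance',bal,'clamp x dir',d/np.linalg.norm(d))
kt=np.array([[33,68],[294,72],[17,253],[285,258]])/4+[170,160]
ks=np.array([[165,45],[333,140],[58,128],[232,236]])/4+[205,120]
def box(p):
    d=-.05-p[3];return T2(p,[[.05,.08,.088],[.05,-.08,.088],[d,.08,.087],[d,-.08,.087]])
f=lambda p:np.r_[(proj('top',box(p))-kt).ravel(),(proj('scene',box(p))-ks).ravel()]
r=least_squares(f,[.55,.25,0,.013]);print('box',r.x,np.degrees(r.x[2]));print(np.round(r.fun,1))
E
```

```text
rack [ 0.51089389 -0.25862783  0.25475275  0.09549955] 14.596257474596328
[-0.2 -0.4 -1.  -1.4 -0.2 -0.1 -0.6 -1.3 -0.1  0.5  0.4  2.1  0.   0.6
 -0.6  1.3]
clamp [0.00894749 0.00656177] [ 0.1  0.1 -0.2 -0.5 -0.4  0.1  0.4  0.3]
balance [ 0.5237061  -0.24620823  0.16584694] clamp x dir [-0.85504251 -0.21588179 -0.47148421]
box [ 0.57486462  0.23920261 -0.02627957  0.01023337] -1.505708325119339
[-0.1 -0.1  0.7  0.2  0.3 -1.1  0.6 -0.9 -0.8 -1.   0.  -0.1 -0.9  1.
 -1.   0.6]
```

```bash
cat >> h.py <<'E'
BAL=np.array([.5237,-.2462,.1658]);D=np.array([-.85504,-.21588,-.47148])
RY=np.array([-np.sin(.2548),np.cos(.2548),0]) 
N=np.cross(D,RY);N=-N/np.linalg.norm(N) if N[2]>0 and 0 else N/np.linalg.norm(N)
if N[2]<0:N=-N
RG=np.c_[D,np.cross(-N,D),-N]
def go(p,Rt,s):
    return np.round(np.array(p)-s['ee_pos'],4),np.round(R.from_matrix(Rt@np.array(s['tcp_rot']).T).as_rotvec(),3)
E
python3 - <<'E'
from h import *;from rig import observe
s=observe();print(np.round(RG,3),N);print(go(BAL+.1*N-.002*N,RG,s))
E
```

```text
[[-0.855 -0.246  0.456]
 [-0.216  0.969  0.119]
 [-0.471  0.003 -0.882]] [-0.45626968 -0.11884054  0.88187012]
(array([ 0.2295, -0.8307,  0.0211]), array([-0.036, -0.499,  0.646]))
```

```bash
python3 -m jog '0.02 -0.05 0.03 0 0 0 0.3; 0.04 -0.10 0.05 0 0 0 0.3; 0.06 -0.15 0.07 0 0 0 0.3; 0.085 -0.205 0.08 0 0 0 0.3; 0.11 -0.26 0.08 0 0 0 0.3'
python3 -m jog '0.02 -0.055 0 -0.007 -0.1 0.13 0.3; 0.04 -0.11 0 -0.014 -0.2 0.26 0.3; 0.055 -0.165 0 -0.02 -0.3 0.39 0.3; 0.07 -0.22 0 -0.029 -0.4 0.52 0.3; 0.08 -0.275 0 -0.036 -0.499 0.646 0.3'
python3 -m jog '0.01 -0.06 0 0 0 0 0.3; 0.02 -0.12 0 0 0 0 0.3; 0.03 -0.18 0 0 0 0 0.3; 0.035 -0.24 0 0 0 0 0.3; 0.038 -0.294 -0.02 0 0 0 0.3'
python3 -m jog '0 0 0 0 0 0 0.2;0 0 0 0 0 0 0.2'
python3 - <<'E'
from h import *;from rig import observe,get_image
s=observe();print(s['time_s'],s['ee_pos'],s['force']);print(go(BAL+.098*N,RG,s))
d=get_image('wrist');cv2.imwrite('pics/w1.png',d['color']);np.savez('pics/w1.npz',K=d['K'],T=d['T_tool_cam'],p=s['ee_pos'],R=s['tcp_rot'])
T=d['T_tool_cam'];print(np.round(T,3))
# predicted projections
def pw(P):
    t=(np.atleast_2d(P)-s['ee_pos'])@np.array(s['tcp_rot']);c=(t-T[:3,3])@T[:3,:3]
    K=d['K'];return np.c_[K[0,0]*c[:,0]/-c[:,2]+K[0,2],K[1,1]*c[:,1]/c[:,2]+K[1,2]]
print(np.round(pw([BAL+.011*N,BAL-.036*D+.011*N,BAL+.06*D+.011*N,BAL+.1*D+.011*N])))
E
```

```text
time_s: 0.72
ee_pos: [0.3601, 0.3114, 0.3123]
tcp_rot: [[-0.917, 0.399, 0.001], [0.399, 0.917, 0.001], [-0.001, 0.001, -1.0]]
force: [0.6, 0.8, -0.7]
opening: 0.062
grip_force: 0.0
time_s: 1.35
ee_pos: [0.4311, 0.0838, 0.3106]
tcp_rot: [[-0.908, -0.158, 0.388], [-0.129, 0.987, 0.1], [-0.398, 0.041, -0.916]]
force: [0.2, 1.0, -0.4]
opening: 0.0618
grip_force: 0.0
time_s: 1.98
ee_pos: [0.4716, -0.2092, 0.2931]
tcp_rot: [[-0.912, -0.148, 0.383], [-0.121, 0.988, 0.095], [-0.392, 0.04, -0.919]]
force: [1.3, -1.9, -0.0]
opening: 0.0621
grip_force: 0.0
time_s: 2.22
ee_pos: [0.4713, -0.2061, 0.2923]
tcp_rot: [[-0.912, -0.152, 0.38], [-0.125, 0.987, 0.097], [-0.39, 0.041, -0.92]]
force: [0.2, -0.2, -0.1]
opening: 0.0568
grip_force: 0.0
2.225 [ 0.47125285 -0.20605154  0.29234959] [ 0.2276364  -0.22188615 -0.14464546]
(array([ 0.0077, -0.0518, -0.0401]), array([-0.019, -0.095,  0.094]))
[[-0.001  0.964  0.267  0.076]
 [ 1.     0.001 -0.     0.001]
 [-0.     0.267 -0.964 -0.153]
 [ 0.     0.     0.     1.   ]]
[[264. 188.]
 [269. 222.]
 [255. 126.]
 [249.  82.]]
```

View pics/w1.png

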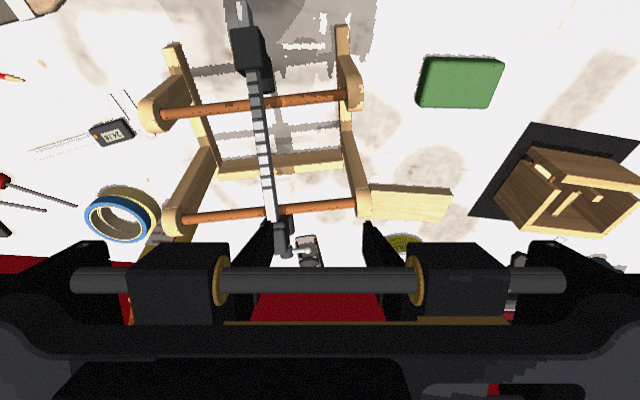

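The wrist view shows the bar running from (252,70) to (272,222). That is about 6 px toward tool +y of the prediction, and the head starts near row 224, as expected. I'll approach and measure again.

```bash
python3 -m jog '0.004 -0.025 -0.02 -0.019 -0.095 0.094 0.2; 0.008 -0.05 -0.04 -0.019 -0.095 0.094 0.2; 0.008 -0.05 -0.04 -0.019 -0.095 0.094 0.2; 0.008 -0.05 -0.04 -0.019 -0.095 0.094 0.2'
python3 - <<'E'
from h import *;from rig import observe,get_image
s=observe();print(s['time_s'],s['ee_pos'],s['force']);print(go(BAL+.098*N,RG,s))
d=get_image('wrist');im=d['color'];T=d['T_tool_cam'];K=d['K'];print(K[0,0])
np.savez('pics/w2.npz',K=K,T=T,p=s['ee_pos'],R=s['tcp_rot'])
def pw(P):
    t=(np.atleast_2d(P)-s['ee_pos'])@np.array(s['tcp_rot']);c=(t-T[:3,3])@T[:3,:3]
    return np.c_[K[0,0]*c[:,0]/-c[:,2]+K[0,2],K[1,1]*c[:,1]/c[:,2]+K[1,2]]
q=pw([BAL-.036*D+.011*N,BAL+.011*N,BAL+.06*D+.011*N,BAL+.1*D+.011*N]);print(np.round(q))
for a,b in zip(q,q[1:]): cv2.line(im,tuple(int(v) for v in a),tuple(int(v) for v in b),(0,0,255),1)
for a in q: cv2.circle(im,tuple(int(v) for v in a),3,(0,255,0),1)
c=im[20:270,200:400];cv2.imwrite('pics/w2.png',cv2.resize(c,None,fx=2.4,fy=2.4,interpolation=cv2.INTER_CUBIC))
E
```

```text
time_s: 2.78
ee_pos: [0.5136, -0.2237, 0.2816]
tcp_rot: [[-0.902, -0.181, 0.392], [-0.17, 0.983, 0.063], [-0.397, -0.01, -0.918]]
force: [0.1, 0.2, -0.6]
opening: 0.057
grip_force: 0.0
2.775 [ 0.51356177 -0.2236776   0.28158044] [ 0.12406172  0.23654701 -0.58672326]
(array([-0.0346, -0.0342, -0.0294]), array([ 0.031, -0.078,  0.067]))
284.4864869474218
[[293. 197.]
 [290. 157.]
 [285.  85.]
 [282.  33.]]
```

View pics/w2.png

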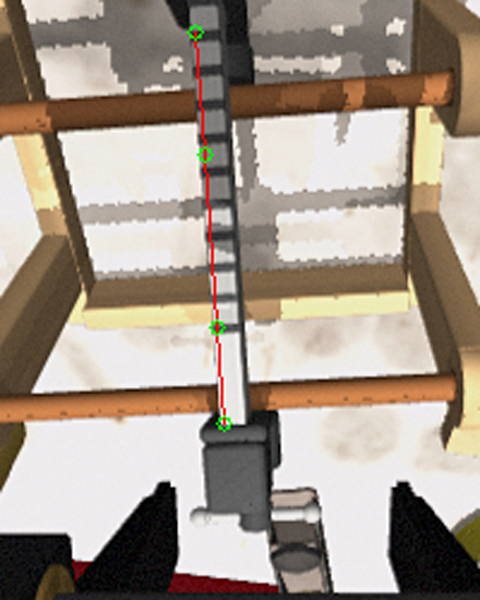

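The overlay on the wrist crop sits left of the bar centre, by about 3 px at the head (row 425) and 5 px at the tail. That puts the bar 2.5–4 mm further toward tool +y. The position along the bar agrees. Before continuing I'll check why the last move fell short.

```bash
cat >> h.py <<'E'
BAL=BAL+.003*RY;D=D+.012*RY;D/=np.linalg.norm(D);RG=np.c_[D,np.cross(-N,D),-N]
E
python3 -m jog '0 0 0 0 0 0 0'
python3 - <<'E'
from h import *;from rig import observe
s=observe();print(s['q'],s['ee_pos']);print(go(BAL+.098*N,RG,s))
E
```

```text
time_s: 2.95
ee_pos: [0.5137, -0.2241, 0.282]
tcp_rot: [[-0.902, -0.18, 0.393], [-0.17, 0.984, 0.062], [-0.398, -0.011, -0.917]]
force: [0.1, 0.2, 0.1]
opening: 0.0515
grip_force: 0.0
[ -38.04362447   14.21726109  106.96551376   24.31010768   44.9860476
 -153.81833051] [ 0.51365837 -0.22408307  0.28204251]
(array([-0.0354, -0.0309, -0.0298]), array([ 0.036, -0.076,  0.057]))
```

Joint 6 is at its limit, so I'll take the half turn about the tool axis, which gives the same grasp.

```bash
M='0 0 0 0.071 0.011 -0.165 0; 0 0 0 0.141 0.022 -0.33 0; 0 0 0 0.212 0.033 -0.495 0; 0 0 0 0.283 0.045 -0.66 0; 0 0 0 0.354 0.056 -0.825 0' ; unset M
python3 -m jog '0 0 0 0.071 0.011 -0.165 0; 0 0 0 0.141 0.022 -0.33 0; 0 0 0 0.212 0.033 -0.495 0; 0 0 0 0.283 0.045 -0.66 0; 0 0 0 0.354 0.056 -0.825 0' | head -2
python3 -m jog '0 0 0 0.071 0.011 -0.165 0; 0 0 0 0.141 0.022 -0.33 0; 0 0 0 0.212 0.033 -0.495 0; 0 0 0 0.283 0.045 -0.66 0; 0 0 0 0.354 0.056 -0.825 0' |head -2
python3 -m jog '0 0 0 0.071 0.011 -0.165 0; 0 0 0 0.141 0.022 -0.33 0; 0 0 0 0.212 0.033 -0.495 0; 0 0 0 0.283 0.045 -0.66 0; 0 0 0 0.354 0.056 -0.825 0' |head -2
python3 -m jog '0 0 0 0.071 0.011 -0.165 0; 0 0 0 0.141 0.022 -0.33 0; 0 0 0 0.173 0.027 -0.404 0; 0 0 0 0.173 0.027 -0.404 0'
cat >> h.py <<'E'
RG=np.c_[-D,-np.cross(-N,D),-N]
E
python3 - <<'E'
from h import *;from rig import observe
s=observe();print(s['q'],s['ee_pos']);print(go(BAL+.098*N,RG,s))
E
```

```text
time_s: 3.58
ee_pos: [0.5137, -0.2243, 0.282]
time_s: 4.2
ee_pos: [0.5138, -0.2243, 0.282]
time_s: 4.82
ee_pos: [0.5138, -0.2243, 0.282]
time_s: 5.32
ee_pos: [0.5138, -0.2243, 0.2819]
tcp_rot: [[0.9, 0.183, 0.395], [0.173, -0.983, 0.062], [0.4, 0.013, -0.917]]
force: [0.5, 0.5, -0.0]
opening: 0.0473
grip_force: 0.0
[-38.09337987  14.22441416 107.01966383  24.4833017   44.87685395
  25.80825716] [ 0.51378065 -0.22432845  0.28188038]
(array([-0.0356, -0.0306, -0.0297]), array([ 0.038, -0.073,  0.054]))
```

```bash
python3 -m jog '-0.0356 -0.0306 -0.0297 0.038 -0.073 0.054 0.05; -0.0356 -0.0306 -0.0297 0.038 -0.073 0.054 0.05; -0.0356 -0.0306 -0.0297 0.038 -0.073 0.054 0.05'
python3 - <<'E'
from h import *;from rig import observe,get_image
s=observe();print(s['q']);print(go(BAL-.002*N,RG,s))
d=get_image('wrist');im=d['color'];T=d['T_tool_cam'];K=d['K']
def pw(P):
    t=(np.atleast_2d(P)-s['ee_pos'])@np.array(s['tcp_rot']);c=(t-T[:3,3])@T[:3,:3]
    return np.c_[K[0,0]*c[:,0]/-c[:,2]+K[0,2],K[1,1]*c[:,1]/c[:,2]+K[1,2]]
q=pw([BAL-.036*D+.011*N,BAL+.011*N,BAL+.06*D+.011*N]);print(np.round(q))
for a,b in zip(q,q[1:]): cv2.line(im,tuple(int(v) for v in a),tuple(int(v) for v in b),(0,0,255),1)
for a in q: cv2.circle(im,tuple(int(v) for v in a),3,(0,255,0),1)
cv2.imwrite('pics/w3.png',cv2.resize(im[50:290,200:440],None,fx=2.4,fy=2.4,interpolation=cv2.INTER_CUBIC))
E
```

```text
time_s: 5.7
ee_pos: [0.4777, -0.2556, 0.2516]
tcp_rot: [[0.859, 0.235, 0.455], [0.203, -0.972, 0.119], [0.47, -0.01, -0.882]]
force: [0.2, -0.2, 0.4]
opening: 0.0499
grip_force: 0.0
[-46.54015557  15.57448358 112.13300668  36.37454061  44.0216887
   5.22694728]
(array([ 0.0461,  0.0125, -0.0875]), array([-0.001, -0.002,  0.001]))
[[318. 162.]
 [318. 203.]
 [318. 264.]]
```

View pics/w3.png

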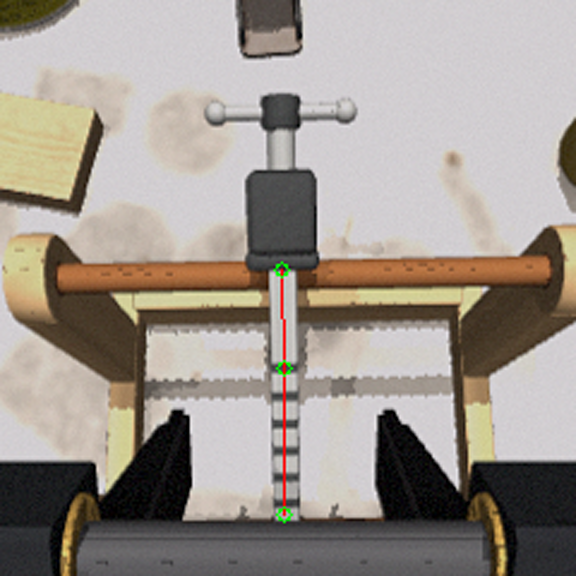

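The overlay lies on the bar, with the head's inner face at (282,268) as predicted. I'll descend along the tool axis and grip.

```bash
python3 -m jog '0.0154 0.0042 -0.0292 0 0 0 0.05; 0.0307 0.0083 -0.0583 0 0 0 0.05; 0.0461 0.0125 -0.0875 0 0 0 0.05; 0.0461 0.0125 -0.0875 0 0 0 0.05'
python3 -m jog '0 0 0 0 0 0 -1; 0 0 0 0 0 0 -1; 0 0 0 0 0 0 -1; 0 0 0 0 0 0 -1; 0 0 0 0 0 0 -1' 50
python3 -m jog '0 0 0 0 0 0 -1; 0 0 0 0 0 0 -1'
python3 -c "
from h import *
print(D,N,-D*.006, -D*.006+N*.08)"
```

```text
time_s: 6.25
ee_pos: [0.5251, -0.2412, 0.1633]
tcp_rot: [[0.859, 0.238, 0.453], [0.205, -0.971, 0.122], [0.469, -0.012, -0.883]]
force: [-0.5, -0.3, -0.4]
opening: 0.0501
grip_force: 0.0
time_s: 6.88
ee_pos: [0.5244, -0.2429, 0.1647]
tcp_rot: [[0.858, 0.235, 0.456], [0.203, -0.972, 0.118], [0.471, -0.009, -0.882]]
force: [-3.6, -2.3, 4.1]
opening: 0.0096
grip_force: 50.0
time_s: 7.12
ee_pos: [0.5244, -0.2429, 0.1647]
tcp_rot: [[0.858, 0.235, 0.456], [0.203, -0.972, 0.118], [0.471, -0.009, -0.882]]
force: [-4.7, -3.0, 5.6]
opening: 0.0094
grip_force: 50.0
[-0.85793874 -0.20423747 -0.47141083] [-0.45626968 -0.11884054  0.88187012] [0.00514763 0.00122542 0.00282846] [-0.03135394 -0.00828182  0.07337807]
```

```bash
python3 -m jog '0.0026 0.0006 0.0014 0 0 0 -1; 0.0051 0.0012 0.0028 0 0 0 -1; 0.0051 0.0012 0.0028 0 0 0 -1; -0.0018 -0.0006 0.016 0 0 0 -1; -0.0087 -0.0024 0.0293 0 0 0 -1' 60
python3 -m jog '-0.014 -0.0035 0.027 0 0 0 -1; -0.028 -0.007 0.054 0 0 0 -1; -0.04 -0.01 0.08 0 0 0 -1; -0.04 -0.01 0.1 0 0 0 -1; -0.04 -0.01 0.1 0 0 0 -1'
python3 - <<'E'
from h import *;from rig import observe
s=observe();print(s['q'],s['force'],s['wrist_torque'])
yaw=np.radians(-1.506)
# target: tool x = -clampx = +box x ; 
Rb=R.from_euler('z',yaw).as_matrix()@np.diag([1,-1,-1.])
bx=T2([.57486,.2392,yaw],[[.050-.036+.010,0,.099]])[0];print('lay',bx);print(go(bx+[0,0,-.002],Rb,s))
E
```

```text
time_s: 7.75
ee_pos: [0.5151, -0.2446, 0.1937]
tcp_rot: [[0.859, 0.236, 0.454], [0.203, -0.972, 0.12], [0.47, -0.011, -0.883]]
force: [0.1, 0.5, -8.3]
opening: 0.0094
grip_force: 60.0
time_s: 8.38
ee_pos: [0.4755, -0.2551, 0.2951]
tcp_rot: [[0.858, 0.235, 0.457], [0.204, -0.972, 0.117], [0.472, -0.007, -0.882]]
force: [-0.2, -0.1, -7.8]
opening: 0.0097
grip_force: 60.0
[-46.70379693  12.27956278 108.99807737  33.0281138   49.26546711
   9.95104008] [-0.15191536 -0.11440358 -7.84403445] [-0.37861605  1.16453553  0.0193885 ]
lay [0.59885171 0.23856924 0.099     ]
(array([ 0.1233,  0.4937, -0.1981]), array([-0.059,  0.489, -0.257]))
```

The clamp is off the rack, carrying 7.8 N. Next I'll raise it, level it, and carry it over.

```bash
python3 -m jog '0 0 0.01 -0.01 0.081 -0.043 -1; 0 0 0.02 -0.02 0.163 -0.086 -1; 0 0 0.02 -0.03 0.245 -0.129 -1; 0.005 0.02 0.02 -0.04 0.33 -0.171 -1; 0.012 0.05 0.02 -0.05 0.41 -0.214 -1'
python3 -m jog '0.01 0.04 0 -0.009 0.079 -0.043 -1; 0.02 0.08 0 -0.009 0.079 -0.043 -1; 0.03 0.12 0 -0.009 0.079 -0.043 -1; 0.04 0.16 0 -0.009 0.079 -0.043 -1; 0.05 0.2 0 -0.009 0.079 -0.043 -1' | head -2
python3 -m jog '0.01 0.04 0 0 0 0 -1; 0.02 0.08 0 0 0 0 -1; 0.03 0.12 0 0 0 0 -1; 0.04 0.16 0 0 0 0 -1; 0.05 0.19 0 0 0 0 -1' | head -2
python3 -m jog '0 0 -0.03 0 0 0 -1; 0 0 -0.06 0 0 0 -1; 0 0 -0.06 0 0 0 -1;0 0 -0.06 0 0 0 -1'
cat >> h.py <<'E'
yaw=np.radians(-1.506);BX=[.57486,.2392,yaw]
RB=R.from_euler('z',yaw).as_matrix()@np.diag([1,-1,-1.])
E
python3 - <<'E'
from h import *;from rig import observe
s=observe();print(s['q'],s['force'],s['wrist_torque'])
bx=T2(BX,[[.024,0,.099]])[0];print(go(bx+[0,0,-.002],RB,s))
E
```

```text
time_s: 9.0
ee_pos: [0.4875, -0.2044, 0.3125]
tcp_rot: [[0.997, 0.013, 0.074], [0.012, -1.0, 0.014], [0.074, -0.013, -0.997]]
force: [-0.2, -0.1, -8.7]
opening: 0.0095
grip_force: 60.0
time_s: 9.62
ee_pos: [0.5376, -0.0032, 0.3124]
time_s: 10.25
ee_pos: [0.5874, 0.187, 0.3121]
time_s: 10.75
ee_pos: [0.5881, 0.1852, 0.2542]
tcp_rot: [[1.0, -0.028, -0.001], [-0.028, -1.0, 0.003], [-0.001, -0.003, -1.0]]
force: [0.3, -0.1, -8.4]
opening: 0.0095
grip_force: 60.0
[ 11.26577578  26.22971564  88.96650474   0.1985085   64.79891464
 102.7673252 ] [ 0.25361737 -0.13353529 -8.35006078] [-0.04424519  0.16809659  0.02862808]
(array([ 0.0108,  0.0534, -0.1572]), array([-0.003, -0.001,  0.001]))
```

```bash
python3 -m jog '0.0054 0.027 -0.02 -0.003 -0.001 0.001 -1; 0.0108 0.0534 -0.045 -0.003 -0.001 0.001 -1; 0.0108 0.0534 -0.045 -0.003 -0.001 0.001 -1; 0.0108 0.0534 -0.045 -0.003 -0.001 0.001 -1'
python3 - <<'E'
from h import *;from rig import observe,get_image
s=observe();print(s['force'],s['wrist_torque'])
g=np.array(s['ee_pos'])+[0,0,.002];Rt=np.array(s['tcp_rot'])
def cl(x,y,z): return g+Rt@np.array([-(x-.036),-y,-z])
P=np.array([cl(0,0,.011),cl(.205,0,.011),cl(-.034,0,.017),cl(0,0,-.07)])
B=box=T2(BX,[[.05,.08,.088],[.05,-.08,.088],[-.06,.08,.087],[-.06,-.08,.087],[.036,0,.088],[-.024,0,.088]])
out=[]
for n,(x,y) in(('scene',(190,70)),('top',(150,110))):
    im=get_image(n)['color']
    for q in proj(n,np.r_[P,B]): cv2.circle(im,tuple(int(round(v)) for v in q),1,(0,255,0),-1)
    out.append(cv2.resize(im[y:y+130,x:x+130],None,fx=3,fy=3,interpolation=cv2.INTER_CUBIC))
cv2.imwrite('pics/over.png',np.hstack(out))
E
```

```text
time_s: 11.25
ee_pos: [0.599, 0.2383, 0.2099]
tcp_rot: [[1.0, -0.026, 0.002], [-0.026, -1.0, 0.0], [0.002, -0.0, -1.0]]
force: [0.1, 0.1, -6.9]
opening: 0.0096
grip_force: 60.0
[ 0.11798843  0.12657037 -6.85631373] [-0.01006848  0.1480447  -0.07269805]
```

View pics/over.png

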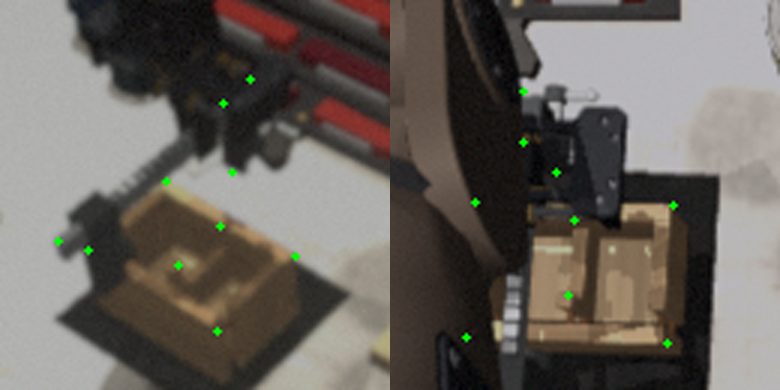

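The scene view shows the clamp level and along the box's x. The bar end is predicted at (58,241) and seen at about (62,240), and the predicted box corners at (295,257) and (217,331) match. I'll descend.

```bash
python3 -m jog '0 0 -0.03 0 0 0 -1; 0 0 -0.06 0 0 0 -1; 0 0 -0.085 0 0 0 -1; 0 0 -0.1 0 0 0 -1; 0 0 -0.1 0 0 0 -1'
python3 -m jog '0 0 -0.004 0 0 0 -1; 0 0 -0.007 0 0 0 -1; 0 0 -0.01 0 0 0 -1; 0 0 -0.01 0 0 0 -1'
```

```text
time_s: 11.98
ee_pos: [0.5986, 0.2381, 0.1085]
tcp_rot: [[1.0, -0.027, -0.001], [-0.027, -1.0, -0.001], [-0.001, 0.001, -1.0]]
force: [-1.0, -0.3, -7.0]
opening: 0.0098
grip_force: 60.0
time_s: 12.48
ee_pos: [0.5985, 0.2385, 0.0985]
tcp_rot: [[1.0, -0.027, -0.0], [-0.027, -1.0, -0.0], [-0.0, 0.0, -1.0]]
force: [0.1, -0.2, -8.2]
opening: 0.0095
grip_force: 60.0
```

```bash
python3 -m jog '0 0 -0.0007 0 0 0 -1; 0 0 -0.0014 0 0 0 -1; 0 0 -0.0014 0 0 0 -1' | grep -E 'pos|force:'
python3 -m jog '0 0 -0.0007 0 0 0 -1; 0 0 -0.0012 0 0 0 -1; 0 0 -0.0012 0 0 0 -1' | grep -E 'pos|force:'
```

```text
ee_pos: [0.5986, 0.2385, 0.0977]
force: [-1.4, -0.7, -3.0]
grip_force: 60.0
ee_pos: [0.5987, 0.2385, 0.0976]
force: [-5.9, -2.4, 10.0]
grip_force: 60.0
```

```bash
python3 -m jog '0 0 0.0012 0 0 0 -1; 0 0 0.0024 0 0 0 -1; -0.002 0 0.0024 0 0 0 -1; -0.004 0.0001 0.0024 0 0 0 -1; -0.004 0.0001 0.0024 0 0 0 -1' | grep -E 'pos|force:'
python3 -m jog '-0.001 0 0 0 0 0 -1; -0.002 0.0001 0 0 0 0 -1; -0.002 0 0 0 0 0 -1' | grep -E 'pos|force:'
python3 -m jog '-0.001 0 0 0 0 0 -1;-0.001 0 0 0 0 0 -1' | grep -E 'pos|force:'
```

```text
ee_pos: [0.5943, 0.2386, 0.0982]
force: [0.1, 0.0, -7.6]
grip_force: 60.0
ee_pos: [0.5925, 0.2385, 0.0984]
force: [0.1, 0.1, -6.9]
grip_force: 60.0
ee_pos: [0.5915, 0.2385, 0.0985]
force: [-0.5, -0.4, -7.7]
grip_force: 60.0
```

```bash
python3 -m jog '-0.001 0 0 0 0 0 -1;-0.001 0 0 0 0 0 -1' | grep -E 'pos|force:'
python3 -m jog '-0.001 0 0 0 0 0 -1;-0.001 0 0 0 0 0 -1' | grep -E 'pos|force:'
python3 -m jog '-0.0008 0 0 0 0 0 -1;-0.0008 0 0 0 0 0 -1' | grep -E 'pos|force:'
```

```text
ee_pos: [0.591, 0.2385, 0.0985]
force: [3.8, -0.2, -9.9]
grip_force: 60.0
ee_pos: [0.591, 0.2386, 0.0985]
force: [9.9, 1.0, -13.6]
grip_force: 60.0
ee_pos: [0.5909, 0.2386, 0.0985]
force: [13.4, 0.7, -16.5]
grip_force: 60.0
```

The head touches the back side. I'll relieve the pull, set the bar down, and release.

```bash
python3 -m jog '0.001 0 0 0 0 0 -1; 0.0022 0 0 0 0 0 -1; 0.0022 0 -0.0007 0 0 0 -1; 0.0022 0 -0.0012 0 0 0 -1; 0.0022 0 -0.0012 0 0 0 -1' | grep -E 'pos|force:'
```

```text
ee_pos: [0.591, 0.2386, 0.0977]
force: [1.7, 0.6, -2.9]
grip_force: 60.0
```

```bash
python3 -m jog '0 0 0 0 0 0 -0.5; 0 0 0 0 0 0 -0.2; 0 0 0 0 0 0 -0.1; 0 0 0 0 0 0 -0.1' 3| grep -E 'pos|force:|open'
python3 -m jog '0 0 0.02 0 0 0 -0.1; 0 0 0.06 0 0 0 -0.1; -0.05 0 0.1 0 0 0 -0.1; -0.1 0 0.1 0 0 0 -0.1; -0.15 0.002 0.1 0 0 0 -0.1'| grep -E 'pos|force:|open'
python3 -m jog '0 0 0 0 0 0 -0.1'>/dev/null
python3 - <<'E'
from h import *;from rig import observe,get_image
s=observe();print(s['time_s'],s['ee_pos'],s['force'])
d=get_image('wrist');im=d['color'];T=d['T_tool_cam'];K=d['K']
def pw(P):
    t=(np.atleast_2d(P)-s['ee_pos'])@np.array(s['tcp_rot']);c=(t-T[:3,3])@T[:3,:3]
    return np.c_[K[0,0]*c[:,0]/-c[:,2]+K[0,2],K[1,1]*c[:,1]/c[:,2]+K[1,2]]
# collar top ends for tail_jaw=0 : clamp x 150..185 ; head at x .591+.036
o=np.array([.627,.2378,.099]);cx=-RB[:,0]
q=pw([o+.15*cx+[0,0,.017],o+.1675*cx+[0,0,.017],o+.185*cx+[0,0,.017],o+.205*cx+[0,0,.011]]);print(np.round(q))
for a in q: cv2.circle(im,tuple(int(v) for v in a),2,(0,255,0),-1)
cv2.imwrite('pics/w4.png',cv2.resize(im[0:300,160:480],None,fx=2,fy=2,interpolation=cv2.INTER_CUBIC))
E
```

```text
ee_pos: [0.5909, 0.2386, 0.0973]
force: [0.4, 0.5, -0.1]
opening: 0.0411
grip_force: 0.0
ee_pos: [0.4394, 0.2404, 0.1978]
force: [0.2, 1.8, -0.7]
opening: 0.0426
grip_force: 0.0
17.1 [0.43825259 0.24059775 0.19785007] [ 0.92325283 -0.36602305  0.15300077]
[[316. 161.]
 [316. 182.]
 [316. 201.]
 [316. 221.]]
```

View pics/w4.png

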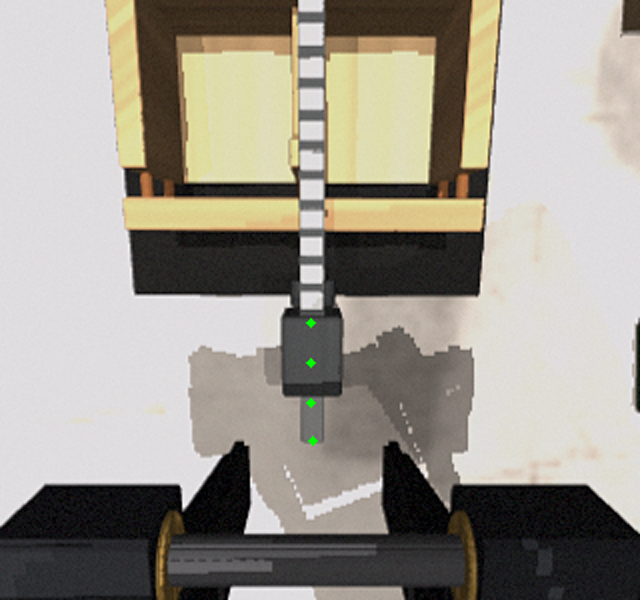

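The clamp lies by itself across the box, bar along the divider. The loose side's outer face is at crop row 230 and the collar spans rows 312–390, centred around 351, so the jaw sits about 5 mm in. Fingers go round the collar next.

```bash
python3 -m jog '0.0245 0.0015 -0.03 0 0 0 -0.1; 0.0245 0.0015 -0.06 0 0 0 -0.1; 0.0245 0.0015 -0.085 0 0 0 -0.1; 0.0245 0.0015 -0.099 0 0 0 -0.1; 0.0245 0.0015 -0.099 0 0 0 -0.1'
python3 -m jog '0 0 0 0 0 0 -0.4; 0 0 0 0 0 0 -1; 0 0 0 0 0 0 -1; 0 0 0 0 0 0 -1' 25
```

```text
time_s: 17.77
ee_pos: [0.4658, 0.2419, 0.0976]
tcp_rot: [[1.0, -0.027, -0.001], [-0.027, -1.0, -0.001], [-0.001, 0.001, -1.0]]
force: [0.1, -1.2, 0.5]
opening: 0.0431
grip_force: 0.0
time_s: 18.27
ee_pos: [0.4658, 0.2422, 0.0989]
tcp_rot: [[1.0, -0.027, 0.001], [-0.027, -1.0, 0.0], [0.001, -0.0, -1.0]]
force: [-0.8, -0.6, 5.7]
opening: 0.026
grip_force: 25.0
```

```bash
python3 -m jog '0 0 0.0003 0 0 0 -1; 0.004 -0.0001 0.0004 0 0 0 -1; 0.008 -0.0002 0.0004 0 0 0 -1; 0.012 -0.0003 0.0004 0 0 0 -1'| grep -E 'pos|force:|open'
python3 -m jog '0.004 -0.0001 0 0 0 0 -1; 0.008 -0.0002 0 0 0 0 -1; 0.011 -0.0003 0 0 0 0 -1'| grep -E 'pos|force:|open'
python3 -m jog '0.002 0 0 0 0 0 -1; 0.004 -0.0001 0 0 0 0 -1;0.004 -0.0001 0 0 0 0 -1'| grep -E 'pos|force:|open'
```

```text
ee_pos: [0.4777, 0.2418, 0.099]
force: [-2.0, -0.6, 6.0]
opening: 0.0257
grip_force: 25.0
ee_pos: [0.4887, 0.2415, 0.099]
force: [-3.1, -0.6, 7.0]
opening: 0.0262
grip_force: 25.0
ee_pos: [0.492, 0.2414, 0.099]
force: [-5.1, 0.1, 8.0]
opening: 0.0258
grip_force: 25.0
```

```bash
python3 -m jog '0.002 0 0 0 0 0 -1; 0.002 0 0 0 0 0 -1'| grep -E 'pos|force:'
python3 -m jog '0.002 0 0 0 0 0 -1; 0.002 0 0 0 0 0 -1'| grep -E 'pos|force:'
python3 -m jog '0.0015 0 0 0 0 0 -1; 0.0015 0 0 0 0 0 -1'| grep -E 'pos|force:'
```

```text
ee_pos: [0.4939, 0.2414, 0.099]
force: [-5.2, -0.7, 8.4]
grip_force: 25.0
ee_pos: [0.4959, 0.2413, 0.099]
force: [-6.9, -0.9, 8.8]
grip_force: 25.0
ee_pos: [0.4973, 0.2413, 0.099]
force: [-6.3, -0.7, 10.0]
grip_force: 25.0
```

```bash
python3 -m jog '0.0015 0 0 0 0 0 -1; 0.0015 0 0 0 0 0 -1'| grep -E 'pos|force:'
python3 -m jog '0.0015 0 0 0 0 0 -1; 0.0015 0 0 0 0 0 -1'| grep -E 'pos|force:'
python3 -m jog '0.0015 0 0 0 0 0 -1; 0.0015 0 0 0 0 0 -1'| grep -E 'pos|force:'
```

```text
ee_pos: [0.4988, 0.2412, 0.099]
force: [-5.7, -1.1, 9.8]
grip_force: 25.0
ee_pos: [0.5003, 0.2412, 0.099]
force: [-6.3, -1.6, 9.1]
grip_force: 25.0
ee_pos: [0.5017, 0.2412, 0.099]
force: [-6.1, -1.5, 9.9]
grip_force: 25.0
```

```bash
python3 -m jog '0.0015 0 0 0 0 0 -1; 0.0015 0 0 0 0 0 -1'| grep -E 'pos|force:'
python3 -m jog '0.0015 0 0 0 0 0 -1; 0.0015 0 0 0 0 0 -1'| grep -E 'pos|force:'
python3 - <<'E'
from h import *;from rig import observe,get_image
out=[]
for n,(x,y) in(('scene',(190,90)),('top',(160,130))):
    im=get_image(n)['color'];B=T2(BX,[[.05,.08,.088],[.05,-.08,.088],[-.05,.08,.087],[-.05,-.08,.087]])
    for q in proj(n,B): cv2.circle(im,tuple(int(round(v)) for v in q),1,(0,255,0),-1)
    out.append(cv2.resize(im[y:y+120,x:x+130],None,fx=3,fy=3,interpolation=cv2.INTER_CUBIC))
cv2.imwrite('pics/push.png',np.hstack(out))
E
```

```text
ee_pos: [0.5025, 0.2411, 0.0989]
force: [-10.3, -1.6, 12.3]
grip_force: 25.0
ee_pos: [0.5028, 0.2411, 0.0989]
force: [-15.2, -0.0, 15.1]
grip_force: 25.0
```

View pics/push.png

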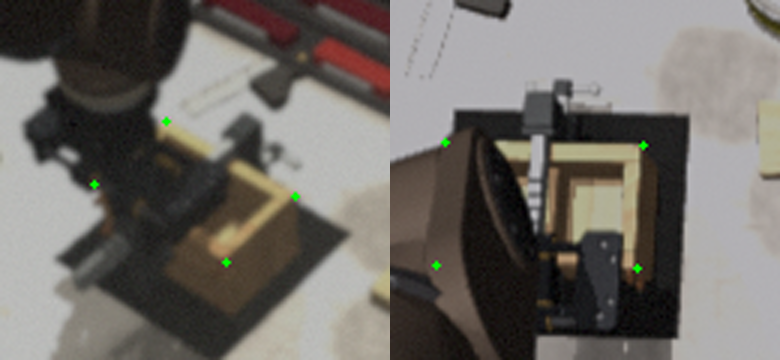

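The top view shows the loose side home: the corner marks agree, and the push force jumped to 15 N at x = 0.503. The head may have drifted off the back side by a few mm, seen around (540,130) against the wall edge at row 143. I'm out of pictures, so I'll release and measure the gap numerically.

```bash
python3 -m jog '-0.001 0 0.0005 0 0 0 -1; -0.0012 0 0.001 0 0 0 -1; -0.0012 0 0.001 0 0 0 -0.4; -0.0012 0 0.001 0 0 0 -0.2;-0.0012 0 0.001 0 0 0 -0.2'| grep -E 'pos|force:|open'
python3 -m jog '0 0 0.02 0 0 0 -0.2; 0.02 -0.001 0.035 0 0 0 -0.2; 0.045 -0.002 0.045 0 0 0 -0.2; 0.07 -0.002 0.045 0 0 0 -0.2; 0.07 -0.002 0.045 0 0 0 -0.2'| grep -E 'pos|force:|open'
cat > m.py <<'E'
from h import *;from rig import observe,get_image
s=observe();d=get_image('wrist');im=d['color'];T=d['T_tool_cam'];K=d['K']
def pw(P):
    t=(np.atleast_2d(P)-s['ee_pos'])@np.array(s['tcp_rot']);c=(t-T[:3,3])@T[:3,:3]
    return np.c_[K[0,0]*c[:,0]/-c[:,2]+K[0,2],K[1,1]*c[:,1]/c[:,2]+K[1,2]]
print(s['time_s'],s['ee_pos'],s['force'])
q=pw(T2(BX,[[.05,0,.088],[.05,0,.113],[.036,0,.088],[.05,.0095,.1],[.05,-.0095,.1]]));print(np.round(q,1).tolist())
g=cv2.cvtColor(im,cv2.COLOR_BGR2GRAY);cv2.imwrite('pics/w5.png',im)
r0=int(q[:,1].min())-14
print('cols',int(q[0,0])-25,'step 3; rows from',r0)
for r in range(r0,int(q[:,1].max())+8): print(r,g[r,int(q[0,0])-27:int(q[0,0])+30:3])
E
python3 m.py
```

```text
ee_pos: [0.5046, 0.2414, 0.0997]
force: [0.2, -0.4, -0.0]
opening: 0.0374
grip_force: 0.0
ee_pos: [0.5753, 0.2391, 0.1445]
force: [-0.8, -1.0, -0.6]
opening: 0.0382
grip_force: 0.0
22.875 [0.57529769 0.23912798 0.14445508] [-0.76651298 -0.9827472  -0.58000827]
[[318.5, 151.8], [318.5, 156.5], [318.5, 170.7], [304.8, 154.0], [332.2, 153.9]]
cols 293 step 3; rows from 137
137 [ 38  36  36  68  98  98 103 100 105 100 101  99 102 101  92  49  36  37
  34]
138 [ 29  37  33  73 103 101 100 101 100 103 104 103 103  99  93  48  35  40
  35]
139 [ 36  33  29  75 102 108 105 101 104 100 102 101  97 100  93  46  32  37
  30]
140 [ 38  45  38  73 104 107 106 106 105 104 101 100 104 101  90  45  45  43
  40]
141 [65 57 61 67 99 87 88 90 93 93 91 90 88 86 90 47 63 63 65]
142 [73 75 70 58 92 68 63 66 65 65 66 61 62 63 78 63 70 74 73]
143 [72 72 72 39 85 84 86 88 85 83 82 77 77 77 69 61 72 66 64]
144 [68 74 72 42 70 62 67 65 66 61 56 57 58 55 47 49 65 71 75]
145 [74 73 72 73 62 63 62 59 57 61 57 59 58 54 56 66 74 75 74]
146 [ 78  73  75  83  98  99 100  99 101  95  93  94  94  91  89  77  79  76
  7
[... 1875 characters left out ...]
30 210 192 195 196 188 186 183
 188]
170 [230 230 228 228 224 229 208 234 225 227 229 206 228 230 228 228 223 225
 226]
171 [228 228 228 225 224 226 206 233 226 229 233 208 228 229 227 225 221 223
 225]
172 [228 226 226 224 223 226 200 233 225 228 229 206 226 226 226 224 218 221
 224]
173 [229 228 226 225 222 225 199 232 227 229 231 207 226 228 226 224 218 221
 222]
174 [227 227 227 225 223 224 197 233 225 227 229 206 226 229 227 224 220 222
 224]
175 [226 226 225 224 225 226 196 234 225 226 229 208 226 228 226 225 221 221
 225]
176 [227 228 227 226 225 227 196 233 224 228 230 205 226 227 225 223 221 221
 223]
177 [230 230 228 229 226 226 197 233 225 228 229 209 228 227 226 224 219 221
 226]
```

Relative to the wall edge at row 150, the head's edge (row 153.8) is 0.5–1 mm short of the touching prediction. I'll grip the bar again, draw the head gently against the back side, then reseat the jaw.

```bash
python3 -m jog '0.0157 -0.0005 0 0 0 0 -0.2; 0.0157 -0.0005 -0.02 0 0 0 -0.2; 0.0157 -0.0005 -0.04 0 0 0 -0.2; 0.0157 -0.0005 -0.0465 0 0 0 -0.2; 0.0157 -0.0005 -0.0465 0 0 0 -0.2'| grep -E 'pos|force:|open'
python3 -m jog '0 0 0 0 0 0 -0.6; 0 0 0 0 0 0 -1; 0 0 0 0 0 0 -1;0 0 0 0 0 0 -1' 20| grep -E 'pos|force:|open'
python3 -m jog '-0.0005 0 0 0 0 0 -1; -0.0005 0 0 0 0 0 -1'| grep -E 'pos|force:'
python3 -m jog '-0.0005 0 0 0 0 0 -1; -0.0005 0 0 0 0 0 -1'| grep -E 'pos|force:'
```

```text
ee_pos: [0.5895, 0.2389, 0.0982]
force: [0.6, -0.2, -0.1]
opening: 0.0384
grip_force: 0.0
ee_pos: [0.59, 0.2388, 0.0985]
force: [-0.6, -0.9, 2.0]
opening: 0.0102
grip_force: 20.0
ee_pos: [0.59, 0.2388, 0.0985]
force: [3.2, -0.9, 2.4]
grip_force: 20.0
ee_pos: [0.5899, 0.2388, 0.0985]
force: [5.9, -0.9, 1.3]
grip_force: 20.0
```

```bash
python3 -m jog '-0.0008 0 0 0 0 0 -1; -0.0008 0 0 0 0 0 -1'| grep -E 'pos|force:'
python3 -m jog '-0.0006 0 0 0 0 0 -1; -0.0006 0 0 0 0 0 -1'| grep -E 'pos|force:'
```

```text
ee_pos: [0.5899, 0.2388, 0.0985]
force: [10.8, -0.6, -1.2]
grip_force: 20.0
ee_pos: [0.5899, 0.2388, 0.0985]
force: [13.1, -1.2, -2.9]
grip_force: 20.0
```

The head already bears on the back side: it didn't move under a 13 N pull. I'll release, then check that the jaw is seated.

```bash
python3 -m jog '0.0012 0 0 0 0 0 -1; 0.0024 0 0 0 0 0 -1; 0.0024 0 0 0 0 0 -0.5; 0.0024 0 0 0 0 0 -0.2; 0.0024 0 0 0 0 0 -0.2'| grep -E 'pos|force:|open'
python3 -m jog '0 0 0.025 0 0 0 -0.2; -0.03 0.001 0.05 0 0 0 -0.2; -0.065 0.002 0.05 0 0 0 -0.2; -0.0905 0.0025 0.04 0 0 0 -0.2; -0.0905 0.0025 0.025 0 0 0 -0.2'| grep -E 'pos|force:|open'
python3 -m jog '0 0 -0.015 0 0 0 -0.2; 0 0 -0.0245 0 0 0 -0.2; 0 0 -0.0245 0 0 0 -0.2'| grep -E 'pos|force:|open'
python3 -m jog '0 0 0 0 0 0 -0.45; 0 0 0 0 0 0 -1; 0 0 0 0 0 0 -1; 0 0 0 0 0 0 -1' 20| grep -E 'pos|force:|open'
python3 -m jog '0.0005 0 0 0 0 0 -1; 0.0005 0 0 0 0 0 -1'| grep -E 'pos|force:'
python3 -m jog '0.0005 0 0 0 0 0 -1; 0.0005 0 0 0 0 0 -1'| grep -E 'pos|force:'
```

```text
ee_pos: [0.5897, 0.2389, 0.0979]
force: [-0.1, 0.2, 0.8]
opening: 0.0344
grip_force: 0.0
ee_pos: [0.4985, 0.2416, 0.1233]
force: [0.6, 0.2, -1.3]
opening: 0.0381
grip_force: 0.0
ee_pos: [0.4996, 0.2411, 0.0975]
force: [0.6, 0.5, 0.2]
opening: 0.0382
grip_force: 0.0
ee_pos: [0.4997, 0.2414, 0.0989]
force: [1.0, -1.3, 0.2]
opening: 0.0262
grip_force: 20.0
ee_pos: [0.4998, 0.2413, 0.0989]
force: [-2.8, -1.5, 5.9]
grip_force: 20.0
ee_pos: [0.4998, 0.2413, 0.0989]
force: [-5.6, -1.0, 6.3]
grip_force: 20.0
```

```bash
python3 -m jog '0.001 0 0 0 0 0 -1; 0.0018 0 0 0 0 0 -1; 0.0018 0 0 0 0 0 -1'| grep -E 'pos|force:'
python3 -m jog '-0.0008 0 0.0005 0 0 0 -1; -0.0016 0 0.0008 0 0 0 -1; -0.0016 0 0.0008 0 0 0 -0.5; -0.0016 0 0.0008 0 0 0 -0.2; -0.0016 0 0.0008 0 0 0 -0.2'| grep -E 'pos|force:|open'
python3 -m jog '0 0 0.03 0 0 0 -0.2; 0 0 0.07 0 0 0 -0.2; 0.03 -0.001 0.07 0 0 0 -0.2; 0.05 -0.002 0.07 0 0 0 -0.2; 0.05 -0.002 0.07 0 0 0 -0.2'| grep -E 'pos|force:|open'
python3 - <<'E'
exec(open('m.py').read().split("g=cv2")[0])
g=cv2.cvtColor(im,cv2.COLOR_BGR2GRAY)
q=pw(T2(BX,[[-.05,.04,.087],[-.036,.04,.087],[.05,.04,.088],[.036,.04,.088]]));print(np.round(q,1).tolist())
c=int(q[0,0]);print(c,[int(v) for v in g[int(q[2,1])-8:int(q[0,1])+14,c]],int(q[2,1])-8)
c=int(q[0,0])+20;print(c,[int(v) for v in g[int(q[2,1])-8:int(q[0,1])+14,c]])
E
```

```text
ee_pos: [0.5001, 0.2413, 0.0988]
force: [-12.5, 0.2, 12.5]
grip_force: 20.0
ee_pos: [0.5013, 0.2414, 0.0997]
force: [0.4, 0.9, -0.1]
opening: 0.0368
grip_force: 0.0
ee_pos: [0.5517, 0.2391, 0.1694]
force: [-0.7, -0.6, -0.5]
opening: 0.0379
grip_force: 0.0
29.3 [0.55165691 0.2391181  0.16944743] [-0.67439138 -0.61094888 -0.47558244]
[[317.6, 118.2], [317.5, 118.5], [317.6, 136.2], [305.0, 118.4], [330.1, 118.3]]
[[273.0, 234.3], [272.3, 219.5], [267.3, 118.3], [268.1, 136.2]]
272 [42, 37, 33, 30, 40, 33, 38, 152, 224, 223, 226, 223, 224, 225, 225, 224, 224, 225, 224, 223, 224, 222, 226, 208, 138, 142, 166, 194, 228, 227, 227, 226, 226, 225, 226, 226, 227, 226, 225, 225, 225, 226, 227, 226, 225, 225, 227, 226, 226, 225, 226, 226, 226, 226, 226, 227, 226, 225, 226, 225, 224, 227, 227, 226, 225, 227, 226, 226, 225, 225, 227, 215, 160, 164, 165, 164, 168, 163, 165, 167, 163, 169, 155, 130, 132, 125, 84, 60, 57, 63, 66, 63, 67, 68, 69, 70, 68, 67, 65, 73, 69, 69, 63, 64, 59, 59, 63, 65, 79, 114, 118, 116, 121, 115, 118, 112, 111, 113, 113, 116, 118, 98, 44, 8, 5, 4, 11, 5, 0, 0, 0, 3, 5, 4, 9, 13, 10, 3] 110
292 [37, 42, 41, 31, 30, 31, 51, 145, 223, 228, 224, 223, 224, 224, 223, 223, 223, 223, 222, 222, 222, 224, 223, 220, 185, 148, 172, 197, 231, 228, 225, 223, 223, 225, 224, 223, 225, 224, 224, 225, 223, 224, 224, 225, 223, 225, 226, 226, 223, 226, 223, 225, 224, 223, 223, 224, 226, 225, 224, 226, 223, 224, 224, 226, 224, 226, 227, 207, 136, 138, 143, 143, 141, 138, 141, 138, 144, 142, 143, 141, 141, 141, 141, 142, 141, 128, 88, 58, 58, 63, 65, 64, 64, 70, 71, 69, 70, 65, 66, 66, 66, 67, 66, 64, 60, 58, 60, 61, 81, 116, 117, 119, 119, 123, 117, 116, 115, 110, 111, 118, 135, 133, 109, 31, 21, 21, 24, 21, 23, 24, 25, 21, 17, 83, 157, 178, 178, 173]
```

```bash
python3 -m jog '0 0 0.03 0 0 0 -0.2; 0 0 0.06 0 0 0 -0.2; 0 0 0.08 0 0 0 -0.2; 0 0 0.08 0 0 0 -0.2'| grep -E 'time|force:'; python3 -c "
from rig import job_done;print(job_done())"
```

```text
time_s: 29.85
force: [-1.1, -0.6, 0.3]
grip_force: 0.0
the job is handed in; nothing more can be done
None
```

I handed the job in at 29.9 s: the sash clamp lies across the box above the divider, the loose side is home, and neither the head nor the jaw moved when I tested them at about 13 N. No verdict came back.

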